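Fit the bilge pump handle by feel and work the pump

TASK

Try the hand bilge pump under the oak shelf: draw its handle out of the stowage tube, feel with the end of the handle through the flaps of the sloping plate for the hidden socket, and push the handle fully home in it. Then swing the handle all the way over to the left stop and all the way across to the right stop (left and right as the robot sees them), and let go of it there, left standing in the socket at the right-hand side. Leave everything else on the bench and shelf where it is.

Things in the scene. Friction and masses are not known exactly. Their poses are not given: they have to be found in the camera images.
- pump: Fixed oak console, 320 mm wide, 270 mm deep, holding the hand bilge pump; two pipes leave its back. Origin: on the bench below the slot's centre; z up, x away from the robot into the console, y to the left as the robot sees it. Its white panel slopes up and away; the panel's outward normal leans 30 degrees from vertical towards the robot: (-0.5, 0, 0.866) in the console's frame.
- slot (a point): Centre of the slot at the outer surface of the black deck plate (192 mm wide), 150 mm above the bench; console's axes. The slot is 152 mm long along y and 28 mm wide up the slope. Just inside it a pair of black sprung weather flaps meet along its middle and hide what lies behind; they hinge inwards on the long sides and give way to a light push (about 1 N).
- shelf_front (a point): Middle of the lower front edge of the console's oak shelf: 260 mm above the bench and 25 mm farther from the robot than the slot's centre; console's axes. The shelf is 370 mm wide, 20 mm thick, 135 mm deep and carries small loose things.
- shutter (a point): Middle of the hidden face behind the flaps, 32 mm in from the slot's centre along the normal; console's axes. It is the rocker's slippery curved shutter: 33 mm wide, round about the pivot shaft at 66 mm radius, moving with the rocker and closing off the slot at every angle. One round socket opens in it, midway across its width: 21.5 mm bore, pointing at the pivot, 45 mm deep.
- pivot (a point): Centre of the rocker's hidden shaft, 98 mm in from the slot's centre along the normal; console's axes. The shaft runs up the slope, so rocker and handle swing left and right. The rocker rests at an unknown angle up to 18 degrees either side of the normal (socket mouth up to 20 mm off the middle), turns stiffly (0.8 N m), stays where left, and stops at 28 degrees each side.
- handle: Pump handle, 200 mm long, about 130 g, upright in the stowage tube. Origin: centre of its lower end, z up along it. Aluminium shaft of 18 mm diameter, end tapered to 10 mm over the last 8 mm; 36 mm collar from 104 to 113 mm; then a red ribbed grip, 26 mm square, to 200 mm, flats facing x and y. Fully home, its lower end is 20 mm from the pivot; it can lean about 5 degrees from the rocker's angle.
- handle_top (a point): Centre of the top end of the handle, 200 mm from its lower end, with the handle's axes.
- stowage: Fixed grey tube, 32 mm outside and 23 mm inside diameter, 75 mm tall with an 8 mm floor, on a round flange of 60 mm diameter; the handle stands in it and rises 133 mm above its rim. Origin: centre of the underside. It can be to the left or to the right of the console.
- tin: Round aluminium tin, 68 mm across and 45 mm tall, loose on the oak shelf. Origin: centre of its underside. Leave it alone.
- dish: White ceramic dish of brass swivels, 92 mm across and 28 mm tall, loose on the oak shelf. Origin: centre of its underside. Leave it alone.
- reel_seat: Black plastic reel seat, 115 mm long, 28 mm thick, lying loose on the oak shelf. Origin: centre of its underside, x along it. Leave it alone.
- fish_scale: Stainless hanging fish scale with a hook, 200 mm long and 16 mm thick, lying on the bench. Origin: centre of its underside, x towards the hook. Leave it alone.
- can: Closed paint can with a blue band, 78 mm across and 94 mm tall, on the bench on the other side of the console from the stowage tube. Origin: centre of its underside. Leave it alone.
- screwdriver: Screwdriver, 190 mm long, lying on the bench in front of the console. Origin: its middle, on the bench. Leave it alone.
Mind the look-alikes: they are no part of the job. Leave any purple look-alike of the handle alone.

How it is judged (in metres and radians):
On the way, in this order (a step that is already met when the one before it is completed fails the run):
1. the handle, fully home in the hidden socket, is swung over to the left stop (distance between handle and pivot below 0.03 m and y of handle_top in the frame of pump above 0.095 m), for 0.1 s.
2. the handle, still home, is swung over to the right stop (distance between handle and pivot below 0.03 m and y of handle_top in the frame of pump below -0.095 m), for 0.1 s.
At the end, for the whole second after the job is handed in: The handle stands at rest in the pump socket, its lower end within 28 mm of the pivot (20 mm when touching the socket's floor), its top at least 80 mm to the right of the console's middle (about 26 degrees, 95 mm, had to be reached on each side, left first), and the gripper has let go (distance between handle and pivot below 0.028 m and y of handle_top in the frame of pump below -0.08 m and linear speed of handle below 0.02 m/s and contact force between the fingers and handle below 0.1 N).
It fails at once if a thing on the shelf or the bench is shifted by more than 30 mm (distance of any of tin, dish, reel_seat, fish_scale, can, screwdriver from where it was at the start of the episode above 0.03 m).
It also fails if it takes over 72 s, if anything falls off the work surface, if the arm or the gripper's body presses on something with over 40 N, if the wrist force passes 120 N, or if a joint passes its speed limit or range.

ROBOT

A 6-joint arm with a two-finger parallel gripper is mounted at the origin on the work surface. World frame = base frame: x ahead of the robot, y to its left, z up, the work surface at z = 0. Lengths are in mm, angles in rad, forces in N, time in s.
With the tool pointing down it reaches from about 300 to 775 mm from the base axis. Payload 14.6 kg.
Tool frame: the origin (TCP) lies midway between the tips of the shut fingers; the grasp point (between the pads) lies manip.grasp_offset behind it (manip.grasp_offset is the distance from the TCP to the grasp point, in mm); z points along the fingers, y is the direction in which the jaws open and shut (so a half turn about z gives the same grasp; the last joint's range is limited). The gripper opens to 94 mm and grips with 3 to 60 N. Pads are 16 mm wide; open, the fingers measure 119 mm over their backs; the gripper's body (75 mm by 177 mm) begins 78 mm behind the grasp point.
Start: joints at [1.178, 0.3, 1.521, -0, 1.321, -0.067], TCP at [176.034, 521.058, 174.346] pointing down, gripper open.
Joint ranges: [-3.03, 3.03], [-0.79, 2.21], [0.23, 2.52], [-1.04, 4.18], [0, 3.07], [-2.55, 2.55]. Speed limits (rad/s): [2.22, 2.22, 2.57, 3.14, 3.14, 3.14].

INTERFACE

Orientations are given as [roll, pitch, yaw] about the fixed x, y, z axes, in that order (R = Rz(yaw) Ry(pitch) Rx(roll)).
In Python, from cell import monitor, vision, order, manip gives the robot as it stands.
- The arm moves only by the shell command python3 -m jog 'ROWS' [FORCE]. ROWS is JSON, a list of rows, each a list of 7 numbers: the shift along the tool's x, y, z in cm, then the turn, a rotation vector about the tool's x, y, z in rad, then the opening in per cent of the stroke, from 0 (shut) to 100 (fully open). In form: [[tx, ty, tz, rx, ry, rz, jaw], ...]. A call has 1 to 8 rows; each row shifts and turns the commanded pose from where the row before left it, along the tool's axes as they then stand; what a row does not reach is not made up. A row lasts 1/10 s, in which the tool goes at most 50 mm and 8.59 degrees, less where a joint would pass 70% of its speed; a pose out of reach is approached as far as the arm can. A call is refused whole if a number of a shift passes 5 or a number of a turn 0.15, either way. A call with a gripper value outside its range is refused whole. The fingers move at their own pace and stop on an object; FORCE is the grip in N (left out, the last holds). Time passes only in rows, so rows that do not move let the fingers close. It gives the time, the measured TCP pose, the force and the opening at its end, in the units of the state.
- monitor.read_state(): the state, without advancing time (a new reading comes with each control period).
- vision.camera(name): name is "scene" or "top"; returns a dict with "color" (400x640x3 uint8, blue, green, red), "fx", "fy", "cx", "cy" (pixels), "cam_to_world" (4x4, takes a point from camera to world coordinates). Camera axes: x right, y down, z forward; pixel columns grow to the right and rows downward; lengths in mm; the calibration is good to about 2 mm. A picture is of the moment at which its call begins. There is no depth.
- order.sign_off(): hands the job in, once; it reports no verdict.
The state is a dict: "clock": time; "joints": joint angles; "qd": joint speeds; "effort": joint torques, N m; "eef_pos": TCP position; "eef_rot": TCP orientation; "wrist_force": force on the tool from outside, world axes, zero at the start; "moment": the same for the moment, N m; "finger_gap": finger opening in mm.
Only numpy, scipy, OpenCV 4.12 (cv2) and the standard library are available. Lean on these libraries where they do the work, as an engineer would, in place of code of your own. Each camera call takes 0.05 s, during which the arm holds its last target.

## Working session

There is one attempt and no reset: what is moved stays moved. The work goes in short steps, Python scripts to look and compute and a shell command to move; the robot and the scene stay as the last step left them, time stands still between calls to the robot, and variables do not carry over. Pictures are saved under pics/ and viewed, and the job is handed in when it is done.

```bash
ls; mkdir -p pics; python3 - <<'E'
from cell import monitor, vision, order, manip
import cv2,numpy as np
print(monitor.read_state()); print(manip.grasp_offset, dir(manip))
for n in("scene","top"):
    c=vision.camera(n); cv2.imwrite(f"pics/{n}0.png",c["color"])
    print(n,c["fx"],c["fy"],c["cx"],c["cy"]);print(np.round(c["cam_to_world"],4).tolist())
E
```

```text
pics
{'clock': 0.0, 'joints': array([ 1.17838645e+00,  3.00504215e-01,  1.52161336e+00,  1.66426348e-07,
        1.32068714e+00, -6.66198820e-02]), 'qd': array([ 0.00113432,  0.00026627, -0.00226279, -0.00136527,  0.00025419,
       -0.00216744]), 'effort': array([ 1.29913104e-03, -5.31800544e+01, -3.52736163e+01,  7.08894082e-02,
        2.44095043e-02, -6.38371216e-05]), 'eef_pos': array([175.92526476, 520.77618357, 173.75453391]), 'eef_rot': array([-3.14038329e+00, -8.08482902e-05,  2.81580257e+00]), 'wrist_force': array([-0.28694155, -0.71030474,  0.31927515]), 'moment': array([ 0.01925664, -0.03090036,  0.07895725]), 'finger_gap': 93.98542086724333}
18.8 ['Unreachable', '__class__', '__delattr__', '__dict__', '__dir__', '__doc__', '__eq__', '__format__', '__ge__', '__getattribute__', '__getstate__', '__gt__', '__hash__', '__init__', '__init_subclass__', '__le__', '__lt__', '__module__', '__ne__', '__new__', '__reduce__', '__reduce_ex__', '__repr__', '__setattr__', '__sizeof__', '__str__', '__subclasshook__', '__weakref__', 'grasp_offset']
scene 369.681889901804 369.681889901804 319.69057593528345 196.20070230515262
[[-0.9798, 0.1743, -0.0985, 641.0358], [0.2, 0.8303, -0.5203, 446.3613], [-0.0089, -0.5294, -0.8483, 857.7821], [0.0, 0.0, 0.0, 1.0]]
top 377.96680378362714 377.96680378362714 319.7039595314156 201.2918568347815
[[0.0224, -0.984, 0.1766, 401.6162], [-0.9997, -0.024, -0.0069, 6.0264], [0.0111, -0.1764, -0.9843, 1187.7078], [0.0, 0.0, 0.0, 1.0]]
```

View pics/scene0.png

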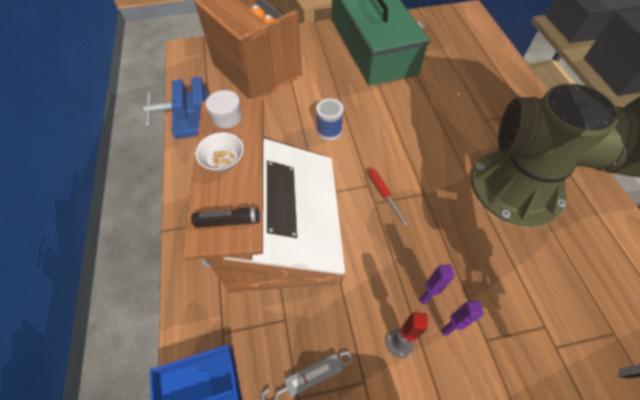

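View pics/top0.png

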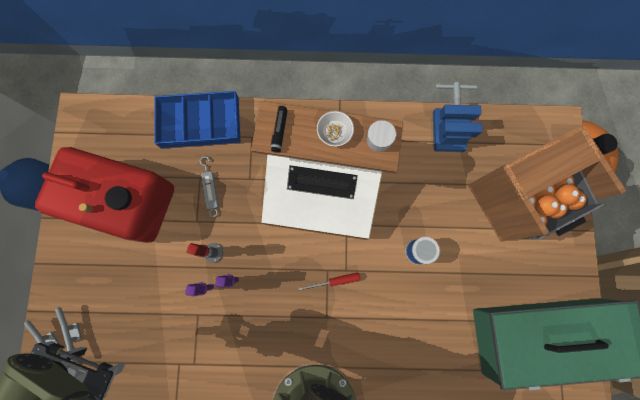

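```bash
cat > h.py <<'E'
from cell import monitor, vision, order, manip
import cv2,numpy as np
def ray(c,u,v):
    M=np.array(c["cam_to_world"]);d=np.array([(u-c["cx"])/c["fx"],(v-c["cy"])/c["fy"],1.]);d=M[:3,:3]@d
    return M[:3,3],d/np.linalg.norm(d)
def onz(c,u,v,z):
    o,d=ray(c,u,v);return o+d*(z-o[2])/d[2]
def tri(c1,p1,c2,p2):
    o1,d1=ray(c1,*p1);o2,d2=ray(c2,*p2)
    t=np.linalg.lstsq(np.c_[d1,-d2],o2-o1,rcond=None)[0]
    a=o1+d1*t[0];b=o2+d2*t[1];return (a+b)/2,np.linalg.norm(a-b)
def proj(c,p):
    M=np.array(c["cam_to_world"]);q=M[:3,:3].T@(np.asarray(p,float)-M[:3,3])
    return np.array([c["cx"]+c["fx"]*q[0]/q[2],c["cy"]+c["fy"]*q[1]/q[2]])
def crop(c,x0,y0,w,h,k,fn):
    cv2.imwrite(fn,cv2.resize(c["color"][y0:y0+h,x0:x0+w],None,fx=k,fy=k,interpolation=cv2.INTER_CUBIC))
E
python3 - <<'E'
from h import *
s=vision.camera("scene");t=vision.camera("top")
a=cv2.resize(s["color"][260:370,370:500],(650,550),interpolation=cv2.INTER_CUBIC);cv2.imwrite("pics/hs.png",a)
crop(t,170,225,130,80,6,"pics/ht.png")
crop(s,180,120,180,180,3,"pics/cs.png"); crop(t,240,90,180,150,4,"pics/ct.png")
E
```

```text
(no output)
```

View pics/hs.png

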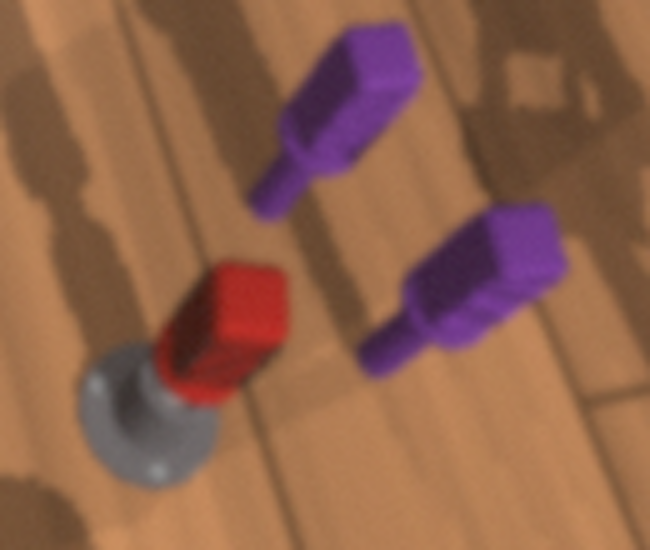

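View pics/ht.png

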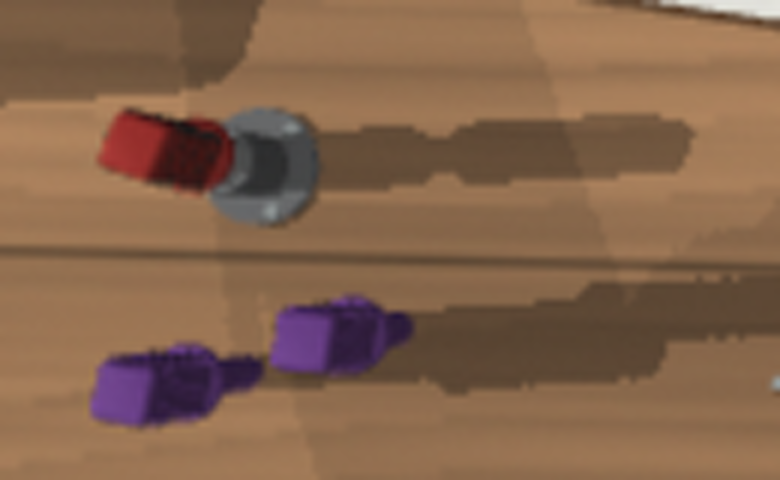

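View pics/cs.png

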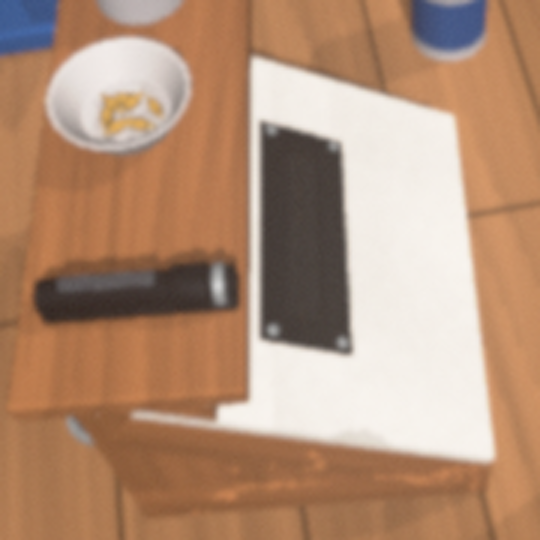

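View pics/ct.png

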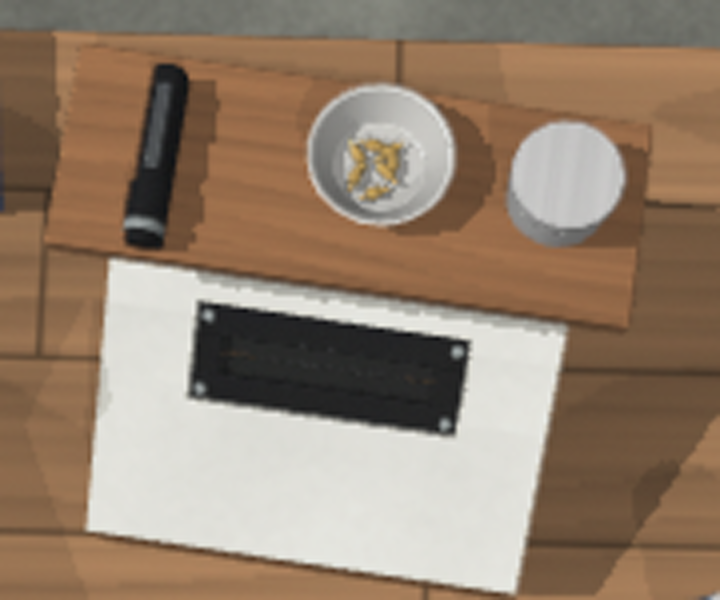

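```bash
python3 - <<'E'
from h import *
s=vision.camera("scene");t=vision.camera("top")
def plate(c,x0,y0,x1,y1):
    g=c["color"].max(2).astype(np.uint8);m=np.zeros_like(g);m[y0:y1,x0:x1]=(g[y0:y1,x0:x1]<110)*255
    m=cv2.morphologyEx(m,cv2.MORPH_CLOSE,np.ones((7,7)))
    k=max(cv2.findContours(m,0,2)[0],key=cv2.contourArea)
    h=cv2.convexHull(k)
    for e in np.arange(.005,.1,.002):
        a=cv2.approxPolyDP(h,e*cv2.arcLength(h,True),True)
        if len(a)==4:break
    return a[:,0].astype(float)
ps=plate(s,264,155,305,245);pt=plate(t,280,158,370,205)
print(ps.tolist(),pt.tolist())
# order: farL,farR,nearR,nearL
def ordT(p):
    i=np.argsort(p[:,0]);L=p[i[:2]];R=p[i[2:]];L=L[np.argsort(L[:,1])];R=R[np.argsort(R[:,1])];return np.array([L[0],R[0],R[1],L[1]])
def ordS(p):
    i=np.argsort(p[:,1]);U=p[i[:2]];D=p[i[2:]];U=U[np.argsort(U[:,0])];D=D[np.argsort(D[:,0])];return np.array([D[0],U[0],U[1],D[1]])
S=ordS(ps);T=ordT(pt)
P=[]
for a,b in zip(S,T):
    p,e=tri(s,a,t,b);P.append(p);print(p.round(1),round(e,1))
P=np.array(P);print("c",P.mean(0).round(1),"w",np.linalg.norm(P[0]-P[1]),np.linalg.norm(P[3]-P[2]),np.linalg.norm(P[0]-P[3]))
d=P[0]-P[1]+P[3]-P[2];print("yaw of y",np.degrees(np.arctan2(-d[0],d[1])))
n=np.cross(P[3]-P[1],P[2]-P[0]);print("n",n/np.linalg.norm(n))
# red
for c,nm in((s,"s"),(t,"t")):
    b,g,r=[c["color"][...,i].astype(int) for i in range(3)]
    m=((r>150)&(g<70)&(b<80)).astype(np.uint8)
    if nm=="s": m[:300]=0;
    else: m[:,:180]=0;m[:, 230:]=0
    k=max(cv2.findContours(m,0,2)[0],key=cv2.contourArea);M=cv2.moments(k)
    print(nm,M["m00"],M["m10"]/M["m00"],M["m01"]/M["m00"],cv2.minAreaRect(k))
ps=[(370+148/5,260+415/5)];
print("flange",onz(s,370+150/5,260+415/5,4),onz(t,170+264/6,225+167/6,4))
print("top guess",tri(s,(370+255/5,260+298/5),t,(170+130/6,225+145/6)))
E
```

```text
[[268.0, 163.0], [292.0, 170.0], [295.0, 236.0], [268.0, 231.0]] [[290.0, 166.0], [356.0, 175.0], [353.0, 197.0], [287.0, 188.0]]
[683.2  83.9 165.9] 0.5
[ 662.6 -101.   156.2] 3.3
[607.6 -97.  117.5] 1.8
[628.2  92.  134.6] 3.2
c [645.4  -5.5 143.6] w 186.27824979829154 190.79134624048038 63.807364981684835
yaw of y -6.2742580534113115
n [-0.53711843 -0.00150188  0.8435055 ]
s 152.5 420.4349726775956 320.92896174863387 ((420.0, 321.0), (14.0, 12.0), 90.0)
t 30.0 190.05 249.6722222222222 ((190.80001831054688, 249.40003967285156), (7.155416965484619, 7.155416965484619), 26.56505012512207)
flange [446.12515898 327.90831314   4.        ] [443.87641914 321.26769324   4.        ]
top guess (array([444.60822107, 326.31836142, 203.50619384]), np.float64(0.46776178160203874))
```

```bash
python3 - <<'E'
from h import *
s=vision.camera("scene");t=vision.camera("top")
def quad(c,x0,y0,x1,y1,f,k=8):
    g=cv2.resize(c["color"][y0:y1,x0:x1],None,fx=k,fy=k,interpolation=cv2.INTER_LINEAR)
    m=f(g.astype(int)).astype(np.uint8)*255
    m=cv2.morphologyEx(m,cv2.MORPH_CLOSE,np.ones((6*k,6*k)));m=cv2.morphologyEx(m,cv2.MORPH_OPEN,np.ones((4*k,4*k)))
    q=cv2.convexHull(max(cv2.findContours(m,0,2)[0],key=cv2.contourArea))
    for e in np.arange(.005,.1,.002):
        a=cv2.approxPolyDP(q,e*cv2.arcLength(q,True),True)
        if len(a)<=4:break
    # refine: fit lines to contour points near each side
    K=max(cv2.findContours(m,0,1)[0],key=cv2.contourArea)[:,0].astype(float)
    a=a[:,0].astype(float);L=[]
    for i in range(4):
        p,r=a[i],a[(i+1)%4];d=(r-p);l=np.linalg.norm(d);d/=l;w=K-p
        al=w@d;pe=w@np.array([-d[1],d[0]])
        sel=K[(al>.15*l)&(al<.85*l)&(abs(pe)<2*k)]
        vx,vy,x,y=cv2.fitLine(sel.astype(np.float32),cv2.DIST_HUBER,0,.01,.01).ravel();L.append((x,y,vx,vy))
    out=[]
    for i in range(4):
        A=L[i-1];B=L[i]
        u=np.linalg.solve(np.array([[A[2],-B[2]],[A[3],-B[3]]]),[B[0]-A[0],B[1]-A[1]])
        out.append([(A[0]+u[0]*A[2]+.5)/k-.5+x0,(A[1]+u[0]*A[3]+.5)/k-.5+y0])
    return np.array(out)
dark=lambda g:g.max(2)<125
def ordT(p):
    i=np.argsort(p[:,0]);L=p[i[:2]];R=p[i[2:]];L=L[np.argsort(L[:,1])];R=R[np.argsort(R[:,1])];return np.array([L[0],R[0],R[1],L[1]])
def ordS(p):
    i=np.argsort(p[:,1]);U=p[i[:2]];D=p[i[2:]];U=U[np.argsort(U[:,0])];D=D[np.argsort(D[:,0])];return np.array([D[0],U[0],U[1],D[1]])
S=ordS(quad(s,264,155,305,245,dark));T=ordT(quad(t,280,160,370,205,dark))
print(S.round(1).tolist(),T.round(1).tolist())
P=[]
for a,b in zip(S,T):
    p,e=tri(s,a,t,b);P.append(p);print(p.round(1),round(e,1))
P=np.array(P);print("c",P.mean(0).round(1),"w",np.linalg.norm(P[0]-P[1]),np.linalg.norm(P[3]-P[2]),np.linalg.norm(P[0]-P[3]))
d=P[0]-P[1]+P[3]-P[2];print("yaw",np.degrees(np.arctan2(-d[0],d[1])))
def diag(q):
    A=q[2]-q[0];B=q[3]-q[1];u=np.linalg.solve(np.c_[A,-B],q[1]-q[0]);return q[0]+u[0]*A
print("slot@150",onz(s,*diag(S),150).round(1),onz(t,*diag(T),150).round(1))
# edges at ray heights: cast on panel plane heights
for c,q in((s,S),(t,T)):
    w=[]
    for (i,j) in((0,1),(3,2)):
        z=150+(1 if i==0 else -1)*0.5*64/2
        a=onz(c,*q[i],z);b=onz(c,*q[j],z);w.append((round(np.degrees(np.arctan2(-(a-b)[0],(a-b)[1])),2),round(np.linalg.norm(a-b),1)))
    print(w)
# shelf front edge in top view: z=280 top-front edge; approx pixel endpoints
a=onz(t,240+45/4,90+243/4,280);b=onz(t,240+628/4,90+328/4,280);print("shelf",a,b,np.degrees(np.arctan2(-(a-b)[0],(a-b)[1])),np.linalg.norm(a-b),(a+b)/2)
E
```

```text
[[267.20001220703125, 232.39999389648438], [267.20001220703125, 162.6999969482422], [292.6000061035156, 162.6999969482422], [296.3999938964844, 237.3000030517578]] [[289.5, 165.10000610351562], [357.5, 175.10000610351562], [353.3999938964844, 198.8000030517578], [286.8999938964844, 189.10000610351562]]
[685.8  85.7 164.4] 0.4
[ 664.1 -106.   151.2] 2.4
[600.7 -96.8 144.2] 5.4
[625.9  92.7 128.8] 2.4
c [644.1  -6.1 147.2] w 193.4052500862702 191.7982551938133 69.94678357753813
yaw -7.008639261493301
slot@150 [645.9  -5.8 150. ] [642.6  -6.  150. ]
[(np.float64(-7.23), np.float64(181.9)), (np.float64(-6.97), np.float64(202.1))]
[(np.float64(-7.18), np.float64(191.8)), (np.float64(-7.11), np.float64(191.0))]
shelf [688.34195384 173.22364408 280.        ] [ 642.91873996 -190.37854257  280.        ] -7.1208179304377985 366.4284630001532 [665.6303469   -8.57744924 280.        ]
```

```bash
python3 - <<'E'
from h import *
s=vision.camera("scene");t=vision.camera("top")
def C(c,f,x0,y0,x1,y1,k=8):
    g=cv2.resize(c["color"][y0:y1,x0:x1],None,fx=k,fy=k,interpolation=cv2.INTER_LINEAR).astype(int)
    m=f(g[...,0],g[...,1],g[...,2]).astype(np.uint8)
    q=max(cv2.findContours(m,0,1)[0],key=cv2.contourArea)
    M=cv2.moments(q);r=cv2.minAreaRect(q);e=.5/k-.5
    hull=cv2.approxPolyDP(cv2.convexHull(q),.05*cv2.arcLength(q,True),True)[:,0]
    o=np.array([x0,y0])+e
    return np.array([M["m10"]/M["m00"],M["m01"]/M["m00"]])/k+o,hull/k+o
red=lambda b,g,r:(r>165)&(g<75)
pur=lambda b,g,r:(b>125)&(g<85)&(r>85)
cs,hs=C(s,red,400,305,435,345);ct,ht=C(t,lambda b,g,r:(r>140)&(g<70),183,238,200,262)
print(cs,ct,tri(s,cs,t,ct))
for c,h in((s,hs),(t,ht)):
    W=np.array([onz(c,*p,208)[:2] for p in h]);print(W.round(1).tolist())
    for i in range(len(W)):
        d=W[i]-W[i-1];print("  edge",round(np.hypot(*d),1),round(np.degrees(np.arctan2(d[1],d[0]))%90,1))
for bs,bt in(((425,262,460,300),(180,280,212,300)),((455,297,490,335),(212,270,240,292))):
    for bt in ((183,280,212,300),(213,270,240,292)):
        a,_=C(s,pur,*bs);b,_=C(t,pur,*bt);p,e=tri(s,a,t,b);print(a.round(1),b.round(1),p.round(1),round(e,1))
E
```

```text
[420.96428829 321.47473195] [191.1472046  249.05592453] (array([444.92140838, 328.70912021, 200.50508607]), np.float64(0.6445519536155854))
[[450.8, 318.2], [436.3, 323.2], [441.3, 341.2], [459.8, 335.1]]
  edge 19.1 61.8
  edge 15.3 71.2
  edge 18.7 74.3
  edge 19.5 71.7
[[450.8, 314.3], [432.3, 319.8], [437.6, 336.2], [458.5, 330.9]]
  edge 18.3 65.4
  edge 19.4 73.4
  edge 17.3 72.0
  edge 21.5 75.7
[443.8 278.5] [189.3 290.3] [370.4 291.4 252.4] 59.8
[443.8 278.5] [219.3 281.6] [364.5 256.8 170.9] 2.5
[474.1 312.1] [189.3 290.3] [340.7 329.7 183.8] 0.8
[474.1 312.1] [219.3 281.6] [337.4 295.8 115.7] 67.5
```

```bash
python3 -m jog '[[0,0,-3.5,0,0,0,100],[0,0,-3.5,0,0,0,100],[-4,-1.2,0,0,0,0,100],[-4,-1.2,0,0,0,0,100],[-4,-1.2,0,0,0,0,100],[-4,-1.2,0,0,0,0,100],[-4,-1.2,0,0,0,0,100],[-4,-1.2,0,0,0,0,100]]'; python3 -m jog '[[-4,-1.3,0,0,0,0,100],[-3.7,-1.3,0,0,0,0,100],[0,0,0,0,0,0,100],[0,0,0,0,0,0,100]]'
```

```text
clock: 1.3
eef_pos: [381.6, 374.8, 244.5]
eef_rot: [3.141, 0.0, 2.816]
wrist_force: [-0.4, 1.7, 1.0]
finger_gap: 93.9
clock: 1.7
eef_pos: [445.2, 326.4, 244.1]
eef_rot: [-3.141, -0.0, 2.814]
wrist_force: [0.2, -0.2, -0.3]
finger_gap: 94.1
```

Close check of the aim before descending.

```bash
python3 - <<'E'
from h import *
s=vision.camera("scene");print(proj(s,[445,326.5,8]),proj(s,[445.2,326.4,244]));crop(s,340,220,160,150,4,"pics/a1.png")
E
```

```text
[400.61674461 341.86193112] [426.0825676  313.55493768]
```

View pics/a1.png

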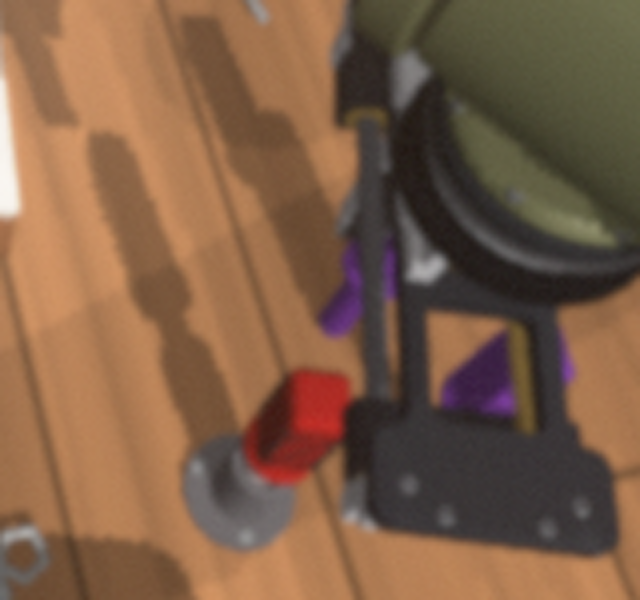

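```bash
python3 -m jog '[[0,0,2,0,0,0,100],[0,0,2,0,0,0,100],[0,0,2,0,0,0,100],[0,0,2,0,0,0,100],[0,0,2.5,0,0,0,100],[0,0,0,0,0,0,100]]';  python3 -m jog '[[0,0,0,0,0,0,15],[0,0,0,0,0,0,15],[0,0,0,0,0,0,15],[0,0,0,0,0,0,15],[0,0,0,0,0,0,15],[0,0,0,0,0,0,15],[0,0,0,0,0,0,15],[0,0,0,0,0,0,15]]' 50
```

```text
clock: 2.35
eef_pos: [442.8, 326.9, 136.7]
eef_rot: [-3.138, -0.003, 2.817]
wrist_force: [0.0, 0.2, -0.0]
finger_gap: 94.4
clock: 3.15
eef_pos: [445.0, 326.7, 139.3]
eef_rot: [-3.142, -0.0, 2.816]
wrist_force: [0.8, -0.8, -0.1]
finger_gap: 33.3
```

```bash
python3 -m jog '[[0,0,0,0,0,0,10],[0,0,0,0,0,0,10],[0,0,0,0,0,0,10],[0,0,0,0,0,0,10],[0,0,0,0,0,0,10]]' 50; python3 - <<'E'
from h import *
t=vision.camera("top");crop(t,150,210,130,100,6,"pics/a2.png")
E
```

```text
clock: 3.65
eef_pos: [445.0, 326.8, 139.3]
eef_rot: [3.142, -0.0, 2.816]
wrist_force: [0.2, -0.3, -0.9]
finger_gap: 25.9
```

View pics/a2.png

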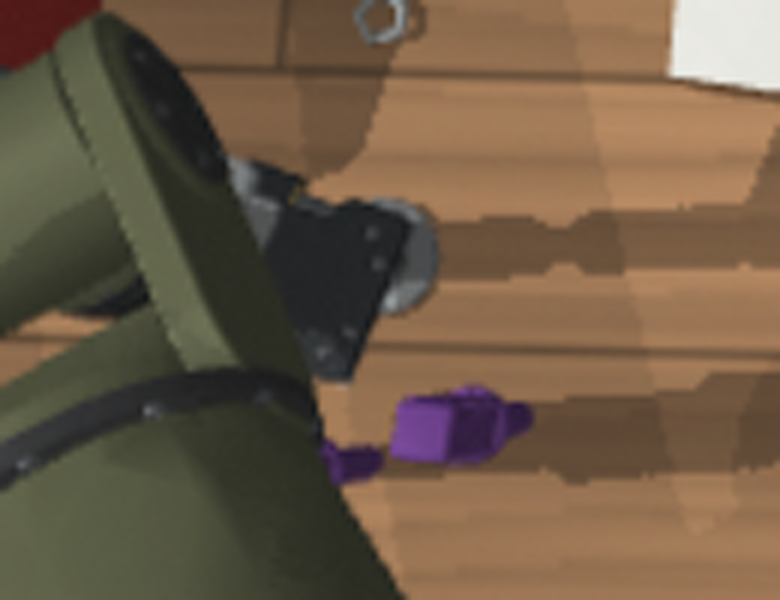

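```bash
python3 -m jog '[[0,0,-1,0,0,0,10],[0,0,-2,0,0,0,10],[0,0,-2.5,0,0,0,10],[0,0,-2.5,0,0,0,10],[0,0,-2.5,0,0,0,10],[0,0,-2.5,0,0,0,10],[0,0,-3,0,0,0,10],[0,0,-3,0,0,0,10]]';python3 - <<'E'
from h import *
t=vision.camera("scene");crop(t,330,200,190,150,4,"pics/a3.png")
from h import *
E
```

```text
clock: 4.5
eef_pos: [444.7, 326.5, 331.2]
eef_rot: [3.142, 0.0, 2.816]
wrist_force: [0.8, 0.1, -1.3]
finger_gap: 25.6
```

View pics/a3.png

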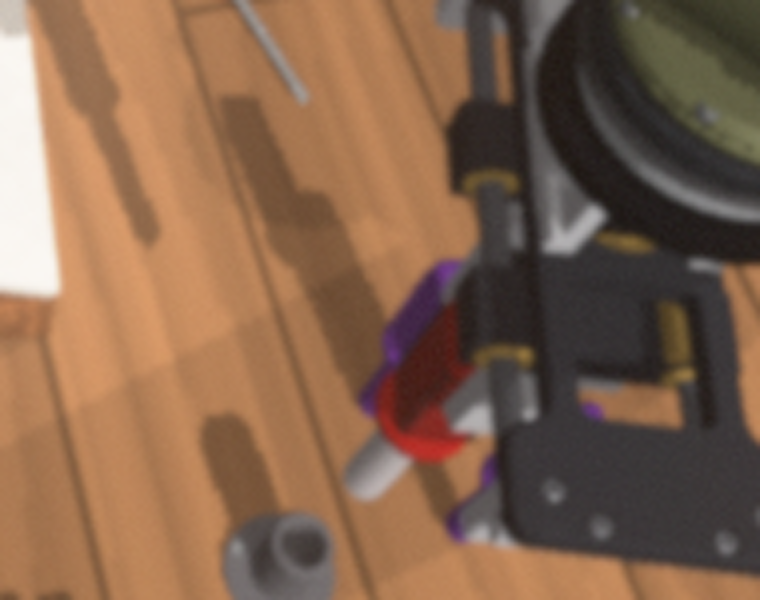

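```bash
cat >> h.py <<'E'
from scipy.spatial.transform import Rotation as Ro
PSI=np.radians(-7.1);SLOT=np.array([643.3,-6.0,150.]);HL=131.3
X=np.array([np.cos(PSI),np.sin(PSI),0]);Y=np.array([-X[1],X[0],0]);Z=np.array([0,0,1.])
N=-.5*X+.8660254*Z; U=.8660254*X+.5*Z  # normal, up-slope
PIV=SLOT-98*N
def axis(th): return np.cos(th)*N+np.sin(th)*Y   # handle direction, th + = left
def target(th,r):  # r: lower end distance from pivot
    a=axis(th);z=-a;x=-U;y=np.cross(z,x)
    return PIV+(r+HL)*a, Ro.from_matrix(np.c_[x,y,z])
def cur():
    s=monitor.read_state();return np.array(s["eef_pos"]),Ro.from_euler("xyz",s["eef_rot"]),s
def delta(th,r):
    p,R,s=cur();P,T=target(th,r)
    return R.inv().apply(P-p)/10,(R.inv()*T).as_rotvec(),T.inv().apply(P-p)/10
def where():
    p,R,s=cur();tz=R.as_matrix()[:,2];e=p+HL*tz-PIV
    return dict(t=round(s["clock"],2),end=dict(n=round(e@N,1),y=round(e@Y,1),u=round(e@U,1)),r=round(np.linalg.norm(e),1),th=round(np.degrees(np.arctan2(-tz@Y,-tz@N)),1),pitch=round(np.degrees(np.arcsin(-tz@U)),2),wf=dict(n=round(s["wrist_force"]@N,1),y=round(s["wrist_force"]@Y,1),u=round(s["wrist_force"]@U,1)),gap=round(s["finger_gap"],1))
E
python3 - <<'E'
from h import *
p,R,s=cur();print(R.as_matrix().round(3).tolist())
P,T=target(0,140);print("target",P.round(1),T.as_euler("xyz").round(3),T.as_matrix().round(3).tolist())
a,b,c=delta(0,140);print("shift in cur tool",a.round(2),"rotvec",b.round(3),"shift in new tool",c.round(2)); print(where())
E
```

```text
[[-0.947, 0.32, 0.006], [0.32, 0.947, 0.004], [-0.004, 0.005, -1.0]]
target [557.3   4.7 300.1] [-3.142  0.524  3.018] [[-0.859, 0.124, 0.496], [0.107, 0.992, -0.062], [-0.5, -0.0, -0.866]]
shift in cur tool [-20.9  -26.97   3.59] rotvec [-0.048 -0.517 -0.199] shift in new tool [-11.25 -30.6   10.7 ]
{'t': 4.55, 'end': {'n': np.float64(264.2), 'y': np.float64(306.5), 'u': np.float64(-177.5)}, 'r': np.float64(441.9), 'th': np.float64(-0.3), 'pitch': np.float64(29.69), 'wf': {'n': np.float64(3.3), 'y': np.float64(0.4), 'u': np.float64(1.9)}, 'gap': 25.6}
```

```bash
python3 -m jog '[[0,0,0,-0.012,-0.13,-0.05,10],[0,0,0,-0.012,-0.13,-0.05,10],[0,0,0,-0.012,-0.13,-0.05,10],[0,0,0,-0.012,-0.127,-0.05,10],[0,0,0,0,0,0,10],[0,0,0,0,0,0,10]]'; python3 - <<'E'
from h import *
a,b,c=delta(0,140);print(a.round(2),b.round(3),where())
E
```

```text
clock: 5.15
eef_pos: [444.5, 326.9, 330.0]
eef_rot: [-3.137, 0.517, 3.021]
wrist_force: [1.0, 0.1, -0.6]
finger_gap: 25.8
[-11.63 -30.58  10.19] [-0.003 -0.007  0.003] {'t': 5.15, 'end': {'n': np.float64(241.8), 'y': np.float64(305.4), 'u': np.float64(-117.4)}, 'r': np.float64(406.8), 'th': np.float64(0.2), 'pitch': np.float64(0.4), 'wf': {'n': np.float64(-1.0), 'y': np.float64(0.2), 'u': np.float64(0.5)}, 'gap': 25.8}
```

```bash
python3 -m jog '[[-1.3,-3.8,1,0,0,0,10],[-1.4,-3.8,1.2,0,0,0,10],[-1.4,-3.8,1.3,0,0,0,10],[-1.4,-3.8,1.3,0,0,0,10],[-1.4,-3.8,1.3,0,0,0,10],[-1.4,-3.8,1.3,0,0,0,10],[-1.4,-3.8,1.3,0,0,0,10],[-1.6,-3.8,1.3,0,0,0,10]]';python3 -m jog '[[0,0,0,0,0,0,10],[0,0,0,0,0,0,10],[0,0,0,0,0,0,10]]'; python3 - <<'E'
from h import *
a,b,c=delta(0,140);print(a.round(2),b.round(3),where())
s=vision.camera("scene");t=vision.camera("top")
p,R,_=cur();e=p+HL*R.as_matrix()[:,2];print(proj(s,e),proj(t,e))
cv2.imwrite("pics/b1.png",np.vstack([cv2.resize(s["color"][130:280,180:380],(600,450)),]));crop(t,240,90,180,150,4,"pics/b1t.png")
E
```

```text
clock: 5.95
eef_pos: [555.3, 4.2, 300.8]
eef_rot: [-3.138, 0.518, 3.019]
wrist_force: [-0.6, 0.9, -1.1]
finger_gap: 25.7
clock: 6.25
eef_pos: [554.6, 7.1, 300.4]
eef_rot: [-3.137, 0.518, 3.021]
wrist_force: [-0.5, -0.1, -2.1]
finger_gap: 25.8
[-0.24 -0.21  0.17] [-0.003 -0.006  0.003] {'t': 6.25, 'end': {'n': np.float64(141.7), 'y': np.float64(1.7), 'u': np.float64(-3.2)}, 'r': np.float64(141.8), 'th': np.float64(0.2), 'pitch': np.float64(0.33), 'wf': {'n': np.float64(-1.6), 'y': np.float64(-0.1), 'u': np.float64(-1.5)}, 'gap': 25.8}
[291.29195103 187.26102387] [319.85552578 187.58841131]
```

View pics/b1.png

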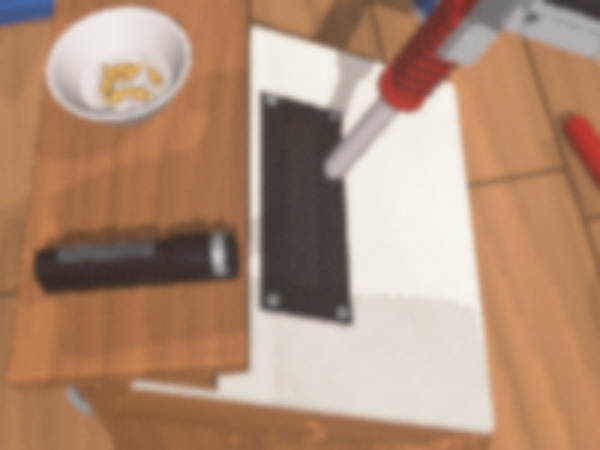

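View pics/b1t.png

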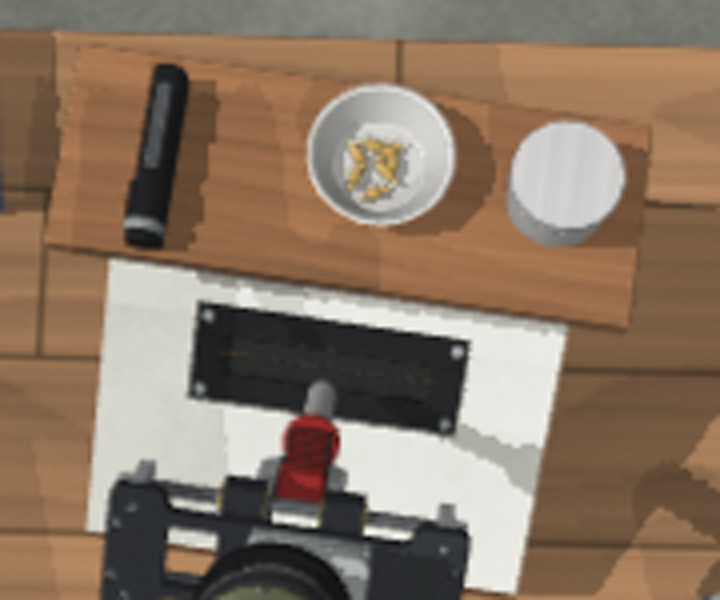

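```bash
python3 - <<'E'
from h import *
a,b,c=delta(np.radians(-20),140);print(a.round(2),b.round(3))
E
```

```text
[-0.23 -9.55  1.85] [-0.352 -0.006  0.004]
```

```bash
python3 -m jog '[[-0.05,-1.95,0.07,-0.07,-0.001,0.001,10],[-0.05,-1.95,0.07,-0.07,-0.001,0.001,10],[-0.05,-1.95,0.07,-0.07,-0.001,0.001,10],[-0.05,-1.95,0.07,-0.07,-0.001,0.001,10],[-0.05,-1.95,0.07,-0.07,-0.001,0,10],[0,0,0,0,0,0,10],[0,0,0,0,0,0,10]]'; python3 - <<'E'
from h import *
a,b,c=delta(np.radians(-20),100);print(a.round(2),b.round(3),where())
E
```

```text
clock: 7.05
eef_pos: [553.2, -89.2, 286.8]
eef_rot: [2.795, 0.522, 3.016]
wrist_force: [0.4, -0.1, -1.5]
finger_gap: 25.4
[-0.02  0.06  4.14] [-0.003 -0.001 -0.002] {'t': 7.05, 'end': {'n': np.float64(132.5), 'y': np.float64(-49.2), 'u': np.float64(-0.3)}, 'r': np.float64(141.4), 'th': np.float64(-19.8), 'pitch': np.float64(0.06), 'wf': {'n': np.float64(-1.5), 'y': np.float64(-0.0), 'u': np.float64(-0.4)}, 'gap': 25.4}
```

```bash
python3 -m jog '[[0,0.05,2,0,0,0,10],[0,0,2,0,0,0,10],[0,0,1,0,0,0,10],[0,0,1,0,0,0,10],[0,0,0,0,0,0,10],[0,0,0,0,0,0,10]]'; python3 - <<'E'
from h import *
print(where())
E
```

```text
clock: 7.65
eef_pos: [583.5, -71.7, 238.5]
eef_rot: [2.795, 0.523, 3.017]
wrist_force: [-0.4, -0.2, -0.5]
finger_gap: 25.7
{'t': 7.65, 'end': {'n': np.float64(76.8), 'y': np.float64(-28.0), 'u': np.float64(-0.2)}, 'r': np.float64(81.8), 'th': np.float64(-19.9), 'pitch': np.float64(0.04), 'wf': {'n': np.float64(-0.3), 'y': np.float64(-0.2), 'u': np.float64(-0.6)}, 'gap': 25.7}
```

```bash
for i in 1 2 3; do case $i in 1) python3 -m jog '[[0,0,0.5,0,0,0,10],[0,0,0.5,0,0,0,10],[0,0,0,0,0,0,10]]';; 2) python3 -m jog '[[0,0,0.3,0,0,0,10],[0,0,0,0,0,0,10]]';; 3) python3 -m jog '[[0,0,0.2,0,0,0,10],[0,0,0,0,0,0,10]]';; esac; python3 -c "
from h import *
print(where())"; done
```

```text
clock: 7.95
eef_pos: [588.8, -69.4, 229.5]
eef_rot: [2.795, 0.522, 3.016]
wrist_force: [1.5, -0.0, -1.7]
finger_gap: 25.8
{'t': 7.95, 'end': {'n': np.float64(66.5), 'y': np.float64(-25.1), 'u': np.float64(-0.4)}, 'r': np.float64(71.1), 'th': np.float64(-19.8), 'pitch': np.float64(0.04), 'wf': {'n': np.float64(-2.2), 'y': np.float64(0.1), 'u': np.float64(0.4)}, 'gap': 25.8}
clock: 8.15
eef_pos: [590.2, -68.5, 227.2]
eef_rot: [2.795, 0.522, 3.016]
wrist_force: [0.2, 0.3, -1.7]
finger_gap: 26.0
{'t': 8.15, 'end': {'n': np.float64(63.9), 'y': np.float64(-24.0), 'u': np.float64(-0.5)}, 'r': np.float64(68.2), 'th': np.float64(-19.8), 'pitch': np.float64(0.05), 'wf': {'n': np.float64(-1.5), 'y': np.float64(0.4), 'u': np.float64(-0.7)}, 'gap': 26.0}
clock: 8.35
eef_pos: [591.2, -68.0, 225.9]
eef_rot: [2.795, 0.523, 3.016]
wrist_force: [0.2, 0.1, -0.1]
finger_gap: 25.7
{'t': 8.35, 'end': {'n': np.float64(62.2), 'y': np.float64(-23.4), 'u': np.float64(-0.2)}, 'r': np.float64(66.5), 'th': np.float64(-19.8), 'pitch': np.float64(0.03), 'wf': {'n': np.float64(-0.1), 'y': np.float64(0.2), 'u': np.float64(0.1)}, 'gap': 25.7}
```

Continue in small steps to contact.

```bash
for i in 1 2 3 4; do python3 -m jog '[[0,0,0.1,0,0,0,10],[0,0,0,0,0,0,10]]' >/dev/null; python3 -c "
from h import *
print(where())"; done
```

```text
{'t': 8.55, 'end': {'n': np.float64(61.9), 'y': np.float64(-23.4), 'u': np.float64(0.2)}, 'r': np.float64(66.2), 'th': np.float64(-19.8), 'pitch': np.float64(-0.01), 'wf': {'n': np.float64(9.8), 'y': np.float64(-3.6), 'u': np.float64(-2.4)}, 'gap': 25.7}
{'t': 8.75, 'end': {'n': np.float64(61.7), 'y': np.float64(-23.4), 'u': np.float64(0.7)}, 'r': np.float64(66.0), 'th': np.float64(-19.8), 'pitch': np.float64(-0.05), 'wf': {'n': np.float64(19.1), 'y': np.float64(-6.6), 'u': np.float64(-4.1)}, 'gap': 25.6}
{'t': 8.95, 'end': {'n': np.float64(61.5), 'y': np.float64(-23.5), 'u': np.float64(1.5)}, 'r': np.float64(65.8), 'th': np.float64(-19.8), 'pitch': np.float64(-0.12), 'wf': {'n': np.float64(29.3), 'y': np.float64(-11.6), 'u': np.float64(-5.5)}, 'gap': 25.9}
{'t': 9.15, 'end': {'n': np.float64(61.2), 'y': np.float64(-23.5), 'u': np.float64(2.6)}, 'r': np.float64(65.6), 'th': np.float64(-19.7), 'pitch': np.float64(-0.22), 'wf': {'n': np.float64(36.1), 'y': np.float64(-13.0), 'u': np.float64(-4.6)}, 'gap': 25.7}
```

```bash
python3 -m jog '[[0,0,-0.25,0,0,0,10],[0,0,0,0,0,0,10]]' >/dev/null; python3 -c "
from h import *
print(where())"; for i in 1 2 3 4 5 6 7; do python3 -m jog '[[0,0.4,0,0.02,0,0,10],[0,0.4,0,0.02,0,0,10]]' >/dev/null; python3 -c "
from h import *
w=where();print(w['th'],w['r'],w['end'],w['wf'])" | sed 's/np.float64//g'; done
```

```text
{'t': 9.35, 'end': {'n': np.float64(61.7), 'y': np.float64(-23.5), 'u': np.float64(1.0)}, 'r': np.float64(66.0), 'th': np.float64(-19.8), 'pitch': np.float64(-0.1), 'wf': {'n': np.float64(11.5), 'y': np.float64(-4.7), 'u': np.float64(-0.6)}, 'gap': 25.6}
-17.4 65.9 {'n': (62.1), 'y': (-22.0), 'u': (1.0)} {'n': (5.2), 'y': (-5.3), 'u': (0.3)}
-15.2 65.3 {'n': (62.7), 'y': (-18.3), 'u': (0.3)} {'n': (-0.3), 'y': (-1.9), 'u': (-0.0)}
-12.9 64.9 {'n': (63.1), 'y': (-15.1), 'u': (-0.5)} {'n': (-1.1), 'y': (-1.6), 'u': (-0.7)}
-10.6 64.9 {'n': (63.7), 'y': (-12.3), 'u': (-0.7)} {'n': (-1.1), 'y': (-1.2), 'u': (-0.8)}
-8.3 64.9 {'n': (64.2), 'y': (-9.6), 'u': (-0.7)} {'n': (-0.8), 'y': (-0.8), 'u': (-0.3)}
-6.0 65.0 {'n': (64.6), 'y': (-6.9), 'u': (-0.8)} {'n': (-1.9), 'y': (-1.3), 'u': (0.5)}
-3.6 65.1 {'n': (64.9), 'y': (-5.5), 'u': (-0.6)} {'n': (-0.8), 'y': (-10.2), 'u': (-0.2)}
```

```bash
python3 -m jog '[[0,-0.4,0,-0.02,0,0,10],[0,-0.4,0,-0.02,0,0,10],[0,-0.4,0,-0.02,0,0,10],[0,-0.4,0,-0.02,0,0,10],[0,-0.4,0,-0.02,0,0,10],[0,-0.4,0,-0.02,0,0,10],[0,0,0,0,0,0,10]]' >/dev/null; for i in 1 2 3 4; do python3 -m jog '[[0,0,0.2,0,0,0,10],[0,0,0,0,0,0,10]]' >/dev/null; python3 -c "
from h import *
w=where();print(w['th'],w['r'],w['end'],w['wf'])" | sed 's/np.float64//g'; done
```

```text
-10.7 63.4 {'n': (62.2), 'y': (-11.9), 'u': (-0.5)} {'n': (-2.2), 'y': (-0.4), 'u': (-0.8)}
-10.7 61.5 {'n': (60.4), 'y': (-11.4), 'u': (-0.4)} {'n': (-1.2), 'y': (-0.4), 'u': (-0.9)}
-10.7 59.5 {'n': (58.4), 'y': (-11.2), 'u': (-0.4)} {'n': (-1.2), 'y': (0.4), 'u': (-1.1)}
-10.7 57.5 {'n': (56.5), 'y': (-10.9), 'u': (-0.4)} {'n': (-1.4), 'y': (0.4), 'u': (0.5)}
```

In the socket. Continue inward.

```bash
for i in 1 2 3 4 5; do python3 -m jog '[[0,0,0.3,0,0,0,10],[0,0,0.3,0,0,0,10],[0,0,0,0,0,0,10]]' >/dev/null; python3 -c "
from h import *
w=where();print(w['th'],w['r'],w['end'],w['wf'])" | sed 's/np.float64//g'; done
```

```text
-10.7 51.2 {'n': (50.3), 'y': (-9.8), 'u': (-0.6)} {'n': (-1.4), 'y': (-0.1), 'u': (0.1)}
-10.7 45.3 {'n': (44.4), 'y': (-8.6), 'u': (-0.6)} {'n': (-1.6), 'y': (0.2), 'u': (-0.4)}
-10.7 39.3 {'n': (38.5), 'y': (-7.5), 'u': (-0.6)} {'n': (-2.0), 'y': (0.2), 'u': (-0.4)}
-10.7 33.3 {'n': (32.6), 'y': (-6.4), 'u': (-0.6)} {'n': (-2.3), 'y': (0.4), 'u': (-0.6)}
-10.7 27.3 {'n': (26.8), 'y': (-5.3), 'u': (-0.5)} {'n': (-2.4), 'y': (-0.3), 'u': (-0.1)}
```

```bash
python3 -m jog '[[0,0,0.3,0,0,0,10],[0,0,0.2,0,0,0,10],[0,0,0,0,0,0,10]]' >/dev/null;  for i in 1 2 3 4 5; do python3 -c "
from h import *
w=where();print(w['th'],w['r'],w['end'],w['wf'])" | sed 's/np.float64//g'; python3 -m jog '[[0,0,0.08,0,0,0,10],[0,0,0,0,0,0,10]]' >/dev/null; done;  python3 -c "
from h import *
w=where();print(w['th'],w['r'],w['end'],w['wf'])"
```

```text
-10.7 22.4 {'n': (22.0), 'y': (-4.4), 'u': (-0.5)} {'n': (-1.0), 'y': (0.2), 'u': (0.0)}
-10.7 21.9 {'n': (21.5), 'y': (-4.3), 'u': (-0.3)} {'n': (-1.6), 'y': (0.4), 'u': (-0.7)}
-10.7 21.1 {'n': (20.7), 'y': (-4.2), 'u': (-0.2)} {'n': (-0.3), 'y': (0.2), 'u': (-0.6)}
-10.7 20.3 {'n': (19.9), 'y': (-4.0), 'u': (-0.3)} {'n': (-0.3), 'y': (0.3), 'u': (0.6)}
-10.7 19.8 {'n': (19.4), 'y': (-3.9), 'u': (0.0)} {'n': (5.0), 'y': (-1.3), 'u': (-2.1)}
-10.7 19.7 {'n': np.float64(19.3), 'y': np.float64(-3.9), 'u': np.float64(0.5)} {'n': np.float64(15.1), 'y': np.float64(-2.9), 'u': np.float64(-4.6)}
```

```bash
python3 -m jog '[[0,0,-0.1,0,0,0,10],[0,0.757,0.019,0.05,0,0,10],[0,0.757,0.019,0.05,0,0,10],[0,0.757,0.019,0.05,0,0,10],[0,0,0,0,0,0,10]]' >/dev/null; python3 -c "
from h import *
w=where();print(w['th'],w['r'],w['end'],w['wf'])";python3 -m jog '[[0,0.757,0.019,0.05,0,0,10],[0,0.757,0.019,0.05,0,0,10],[0,0.757,0.019,0.05,0,0,10],[0,0,0,0,0,0,10]]' >/dev/null; python3 -c "
from h import *
w=where();print(w['th'],w['r'],w['end'],w['wf'])"
```

```text
-1.8 20.0 {'n': np.float64(19.9), 'y': np.float64(-1.9), 'u': np.float64(0.1)} {'n': np.float64(5.5), 'y': np.float64(-14.6), 'u': np.float64(-1.0)}
6.8 20.2 {'n': np.float64(20.1), 'y': np.float64(1.0), 'u': np.float64(0.0)} {'n': np.float64(11.6), 'y': np.float64(-13.3), 'u': np.float64(-0.4)}
```

```bash
python3 -m jog '[[0,0.757,0.01,0.05,0,0,10],[0,0.757,0.01,0.05,0,0,10],[0,0.757,0.01,0.05,0,0,10],[0,0.757,0.01,0.05,0,0,10],[0,0,0,0,0,0,10]]' >/dev/null; python3 -c "
from h import *
w=where();print(w['th'],w['r'],w['end'],w['wf'])";python3 -m jog '[[0,0.757,0.01,0.05,0,0,10],[0,0.757,0.01,0.05,0,0,10],[0,0,0,0,0,0,10]]' >/dev/null; python3 -c "
from h import *
w=where();print(w['th'],w['r'],w['end'],w['wf'])"
```

```text
18.3 20.5 {'n': np.float64(19.9), 'y': np.float64(4.9), 'u': np.float64(-0.1)} {'n': np.float64(15.0), 'y': np.float64(-8.8), 'u': np.float64(-0.8)}
24.0 20.6 {'n': np.float64(19.4), 'y': np.float64(6.8), 'u': np.float64(-0.2)} {'n': np.float64(15.3), 'y': np.float64(-7.5), 'u': np.float64(-0.5)}
```

```bash
python3 -m jog '[[0,0.757,0.01,0.05,0,0,10],[0,0,0,0,0,0,10]]' >/dev/null; python3 -c "
from h import *
w=where();print(w['th'],w['r'],w['end'],w['wf'])";python3 -m jog '[[0,0.45,0.01,0.03,0,0,10],[0,0,0,0,0,0,10],[0,0,0,0,0,0,10]]' >/dev/null; python3 -c "
from h import *
w=where();print(w['th'],w['r'],w['end'],w['wf'])"
```

```text
26.9 20.7 {'n': np.float64(19.2), 'y': np.float64(7.6), 'u': np.float64(-0.3)} {'n': np.float64(14.8), 'y': np.float64(-8.1), 'u': np.float64(-1.0)}
28.5 20.7 {'n': np.float64(19.2), 'y': np.float64(7.9), 'u': np.float64(-0.1)} {'n': np.float64(12.9), 'y': np.float64(-4.7), 'u': np.float64(-1.7)}
```

```bash
python3 -m jog '[[0,0.38,0.01,0.025,0,0,10],[0,0.38,0.01,0.025,0,0,10],[0,0,0,0,0,0,10]]' >/dev/null; python3 - <<'E'
from h import *
w=where();print(w['th'],w['r'],w['end'],w['wf'])
s=vision.camera("scene");t=vision.camera("top");crop(s,170,120,230,160,3,"pics/c1.png");crop(t,240,90,180,150,4,"pics/c1t.png")
p,R,_=cur();z=R.as_matrix()[:,2]
for f in(HL,HL-104):print(proj(s,p+f*z),proj(t,p+f*z))
E
```

```text
31.4 20.8 {'n': np.float64(18.7), 'y': np.float64(9.0), 'u': np.float64(0.0)} {'n': np.float64(16.2), 'y': np.float64(-4.4), 'u': np.float64(-2.0)}
[267.78970731 215.4314233 ] [320.41923451 173.95781049]
[283.90438347 218.54607654] [299.30375046 179.56557763]
```

View pics/c1.png

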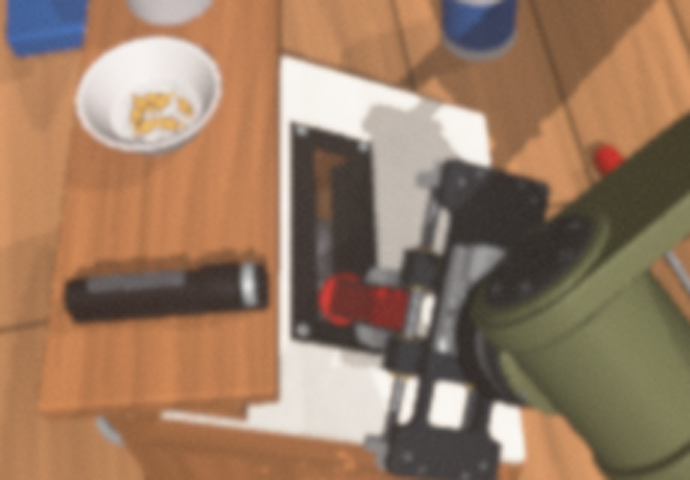

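View pics/c1t.png

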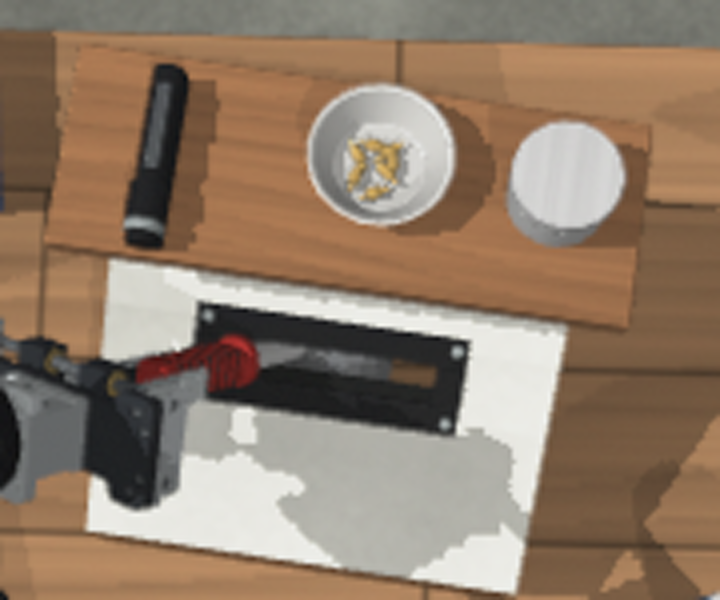

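```bash
python3 -m jog '[[0,0.45,0.01,0.03,0,0,10],[0,0,0,0,0,0,10]]' >/dev/null; python3 -c "
from h import *
w=where();print(w['th'],w['r'],w['end'],w['wf'],monitor.read_state()['moment'])"
```

```text
33.3 21.1 {'n': np.float64(19.6), 'y': np.float64(8.0), 'u': np.float64(0.1)} {'n': np.float64(25.7), 'y': np.float64(-12.2), 'u': np.float64(-4.6)} [-4.0884025   1.72068727 -3.38436726]
```

```bash
for i in 1 2 3; do python3 -m jog '[[0,-0.757,0.015,-0.05,0,0,10],[0,-0.757,0.015,-0.05,0,0,10],[0,-0.757,0.015,-0.05,0,0,10],[0,-0.757,0.015,-0.05,0,0,10],[0,-0.757,0.015,-0.05,0,0,10],[0,0,0,0,0,0,10]]' >/dev/null; python3 -c "
from h import *
w=where();print(w['t'],w['th'],w['r'],w['end'],w['wf'])"; done
```

```text
18.45 18.1 21.2 {'n': np.float64(19.2), 'y': np.float64(8.8), 'u': np.float64(0.3)} {'n': np.float64(-1.7), 'y': np.float64(14.2), 'u': np.float64(-1.8)}
19.05 3.9 20.6 {'n': np.float64(20.4), 'y': np.float64(3.0), 'u': np.float64(-0.1)} {'n': np.float64(-3.2), 'y': np.float64(14.0), 'u': np.float64(-0.9)}
19.65 -10.4 20.4 {'n': np.float64(20.3), 'y': np.float64(-2.2), 'u': np.float64(-0.9)} {'n': np.float64(-1.0), 'y': np.float64(14.1), 'u': np.float64(0.7)}
```

```bash
python3 -m jog '[[0,-0.757,0.019,-0.05,0,0,10],[0,-0.757,0.019,-0.05,0,0,10],[0,-0.757,0.019,-0.05,0,0,10],[0,-0.757,0.019,-0.05,0,0,10],[0,-0.757,0.019,-0.05,0,0,10],[0,0,0,0,0,0,10]]' >/dev/null; python3 -c "
from h import *
w=where();print(w['t'],w['th'],w['r'],w['end'],w['wf'])";for i in 1 2 3 4 5; do python3 -m jog '[[0,-0.38,0.01,-0.025,0,0,10],[0,0,0,0,0,0,10]]' >/dev/null; python3 -c "
from h import *
w=where();print(w['t'],w['th'],w['r'],w['end'],w['wf'])"; done
```

```text
20.25 -24.8 20.1 {'n': np.float64(19.0), 'y': np.float64(-6.7), 'u': np.float64(-1.0)} {'n': np.float64(1.1), 'y': np.float64(11.3), 'u': np.float64(1.5)}
20.45 -26.2 20.3 {'n': np.float64(19.1), 'y': np.float64(-6.6), 'u': np.float64(-0.8)} {'n': np.float64(4.7), 'y': np.float64(11.1), 'u': np.float64(0.2)}
20.65 -27.6 20.2 {'n': np.float64(19.0), 'y': np.float64(-6.9), 'u': np.float64(-0.8)} {'n': np.float64(4.7), 'y': np.float64(10.4), 'u': np.float64(-0.4)}
20.85 -29.0 20.2 {'n': np.float64(18.8), 'y': np.float64(-7.3), 'u': np.float64(-0.7)} {'n': np.float64(5.3), 'y': np.float64(10.1), 'u': np.float64(-0.9)}
21.05 -30.5 20.1 {'n': np.float64(18.5), 'y': np.float64(-7.8), 'u': np.float64(-0.7)} {'n': np.float64(6.6), 'y': np.float64(9.6), 'u': np.float64(-0.7)}
21.25 -32.0 20.3 {'n': np.float64(18.8), 'y': np.float64(-7.7), 'u': np.float64(-0.5)} {'n': np.float64(8.6), 'y': np.float64(10.8), 'u': np.float64(-0.4)}
```

```bash
python3 -m jog '[[0,-0.45,0.01,-0.03,0,0,10],[0,0,0,0,0,0,10],[0,0,0,0,0,0,10]]' >/dev/null; python3 - <<'E'
from h import *
w=where();print(w['t'],w['th'],w['r'],w['end'],w['wf'])
s=vision.camera("scene");t=vision.camera("top");crop(s,170,120,230,160,3,"pics/d1.png");crop(t,240,90,180,150,4,"pics/d1t.png")
E
```

```text
21.55 -33.8 21.2 {'n': np.float64(20.1), 'y': np.float64(-6.6), 'u': np.float64(0.1)} {'n': np.float64(23.8), 'y': np.float64(15.8), 'u': np.float64(-2.0)}
```

View pics/d1.png

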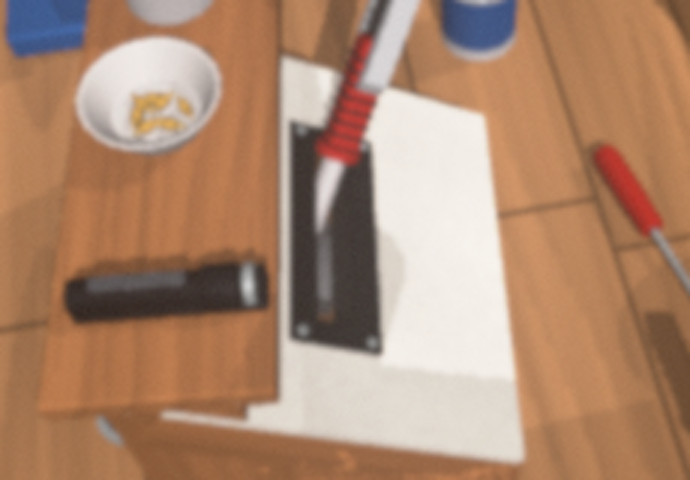

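View pics/d1t.png

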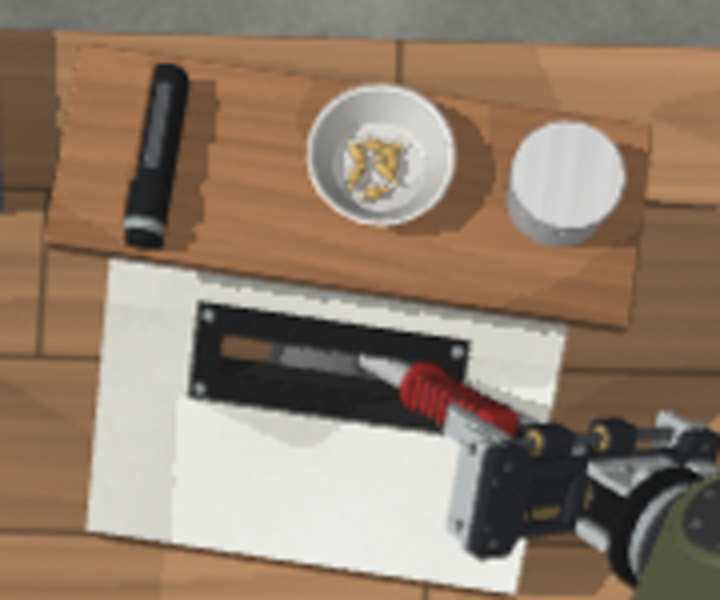

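```bash
python3 -m jog '[[0,0.3,0,0.02,0,0,10],[0,0,0,0,0,0,10]]' >/dev/null; python3 -c "
from h import *
w=where();print(w['t'],w['th'],w['r'],w['end'],w['wf'])"; python3 -m jog '[[0,0,0,0,0,0,45],[0,0,0,0,0,0,45],[0,0,0,0,0,0,45],[0,0,0,0,0,0,45],[0,0,0,0,0,0,45],[0,0,0,0,0,0,45]]'; python3 - <<'E'
from h import *
w=where();print(w['t'],w['th'],w['r'],w['end'],w['wf'])
s=vision.camera("scene");t=vision.camera("top");crop(s,230,70,170,140,4,"pics/e1.png");crop(t,310,140,130,100,6,"pics/e1t.png")
E
```

```text
21.85 -32.4 20.6 {'n': np.float64(19.1), 'y': np.float64(-7.7), 'u': np.float64(-0.1)} {'n': np.float64(10.4), 'y': np.float64(9.0), 'u': np.float64(-0.3)}
clock: 22.45
eef_pos: [618.0, -84.2, 176.2]
eef_rot: [2.58, 0.523, 3.016]
wrist_force: [-0.2, 1.0, -0.2]
finger_gap: 42.1
22.45 -32.2 20.4 {'n': np.float64(17.2), 'y': np.float64(-10.8), 'u': np.float64(-0.3)} {'n': np.float64(-0.0), 'y': np.float64(0.9), 'u': np.float64(-0.4)}
```

View pics/e1.png

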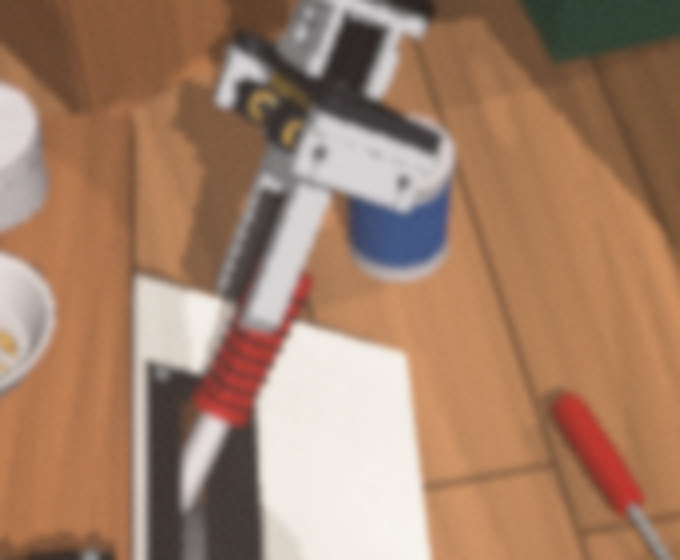

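View pics/e1t.png

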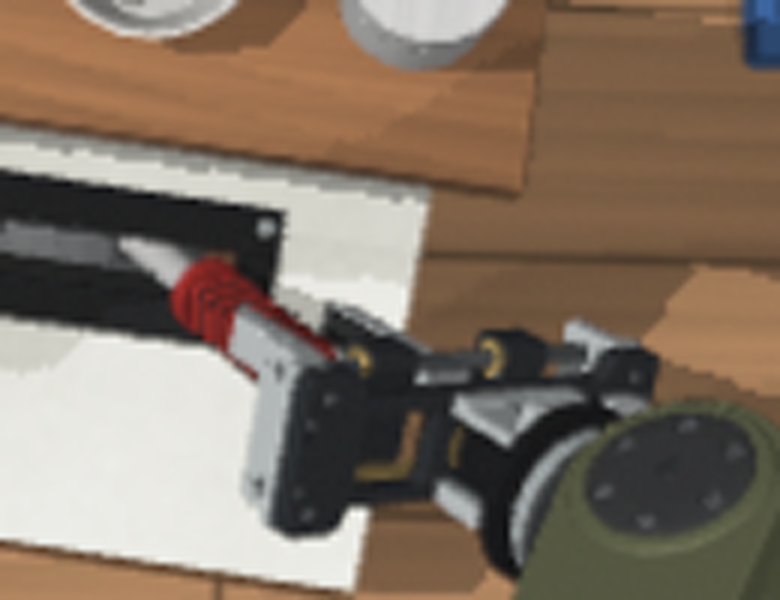

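```bash
python3 -m jog '[[0,0,-0.5,0,0,0,45],[0,0,-1,0,0,0,45],[0,0,-1,0,0,0,45],[0,0,0,0,0,0,45]]'; python3 - <<'E'
from h import *
w=where();print(w['t'],w['th'],w['r'],w['end'],w['wf'])
s=vision.camera("scene");t=vision.camera("top");crop(s,230,70,170,140,4,"pics/f1.png");crop(t,310,140,130,100,6,"pics/f1t.png")
E
```

```text
clock: 22.95
eef_pos: [605.8, -97.0, 196.2]
eef_rot: [2.581, 0.525, 3.016]
wrist_force: [-0.1, -0.3, 0.2]
finger_gap: 42.0
22.95 -32.1 47.1 {'n': np.float64(39.8), 'y': np.float64(-25.2), 'u': np.float64(0.8)} {'n': np.float64(0.2), 'y': np.float64(-0.3), 'u': np.float64(0.1)}
```

View pics/f1.png

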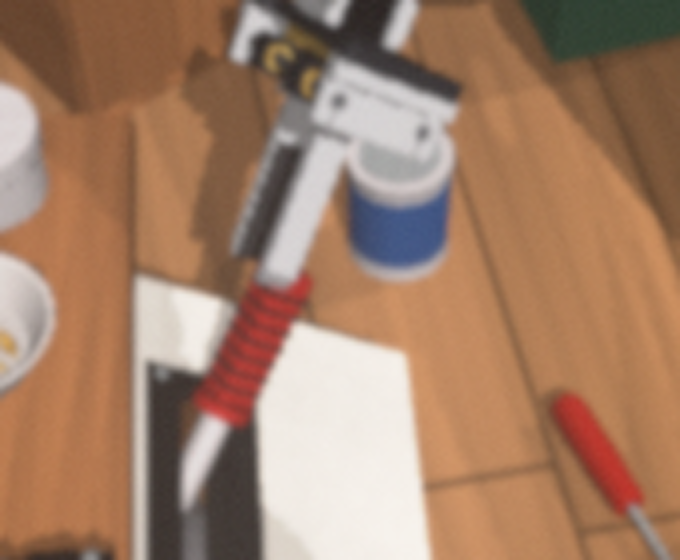

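View pics/f1t.png

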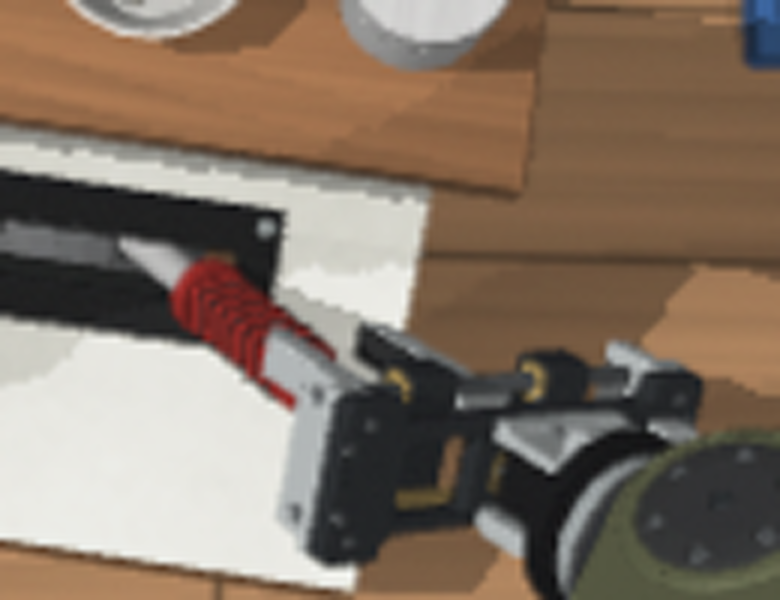

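Handle stayed while the gripper slid 27 mm up it. Retract fully.

```bash
python3 -m jog '[[0,0,-1.5,0,0,0,45],[0,0,-1.5,0,0,0,45],[0,0,-2,0,0,0,45],[0,0,-2,0,0,0,45],[0,0,-2,0,0,0,45],[0,0,-1,0,0,0,45],[0,0,0,0,0,0,45],[0,0,0,0,0,0,45]]'; python3 - <<'E'
from h import *
s=vision.camera("scene");t=vision.camera("top");crop(s,170,50,230,190,3,"pics/g1.png");crop(t,240,90,190,150,4,"pics/g1t.png")
for th in(-28,-33):
    a=axis(np.radians(th));print(th,proj(s,PIV+220*a),proj(t,PIV+220*a),proj(s,PIV+128*a),proj(t,PIV+128*a),(220*a)@Y)
E
```

```text
clock: 23.85
eef_pos: [557.2, -143.5, 267.7]
eef_rot: [2.58, 0.522, 3.016]
wrist_force: [-0.1, -0.4, -0.9]
finger_gap: 42.2
-28 [298.46878592 135.28280357] [359.37501988 198.43340936] [283.584899   170.87624201] [342.92162083 186.60418043] -103.28374381289598
-33 [296.19051203 132.37599853] [365.5551771  198.13266111] [282.46101393 168.86514553] [346.34825816 186.49955568] -119.82058770330593
```

View pics/g1.png

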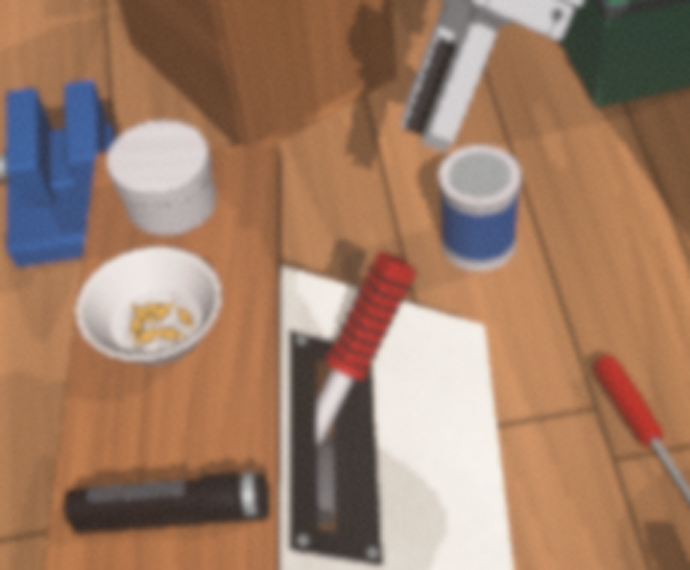

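View pics/g1t.png

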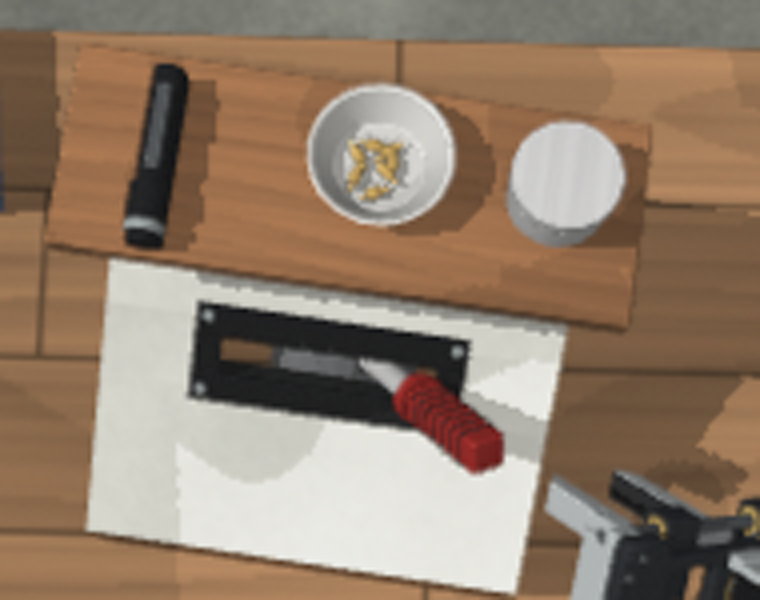

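```bash
python3 - <<'E'
from h import *
s=vision.camera("scene");t=vision.camera("top")
p,e=tri(s,(170+397/3,50+268/3),t,(240+487/4,90+450/4));d=p-PIV;print(p,e,"y",d@Y,"n",d@N,"u",d@U,np.linalg.norm(d))
print(monitor.read_state()["clock"]); print(order.sign_off())
E
```

```text
[ 575.25421625 -111.07039227  208.79533953] 3.0385069343192947 y -112.67526533233392 n 176.1868312003968 u -17.832886343601047 209.89408506923513
24.05
the job is handed in; nothing more can be done
None
```

I drew the red handle from the tube and fed it through the flaps. The socket turned up about 11° right of the middle, and I pushed the handle home in it. I swung it to the left stop, then to the right stop, let go there and backed the gripper away. I handed in at 24 s.

**Fully home:** the handle's end met the socket floor at about 20 mm from the pivot. It stayed at 20–21 mm by tool pose through both swings.

**Stops:** the tool reached about +33° on the left and −34° on the right. The force rose sharply at both ends, and the top passed the required 95 mm on each side.

**After release:** the wrist force was near zero and the handle stayed put as the gripper slid off. The last pictures show it standing in the socket on the right. The shelf things, can and screwdriver look unmoved. The fish scale was out of that final view.

**Disagreement:** fixing the top from two views put it about 113 mm right of the middle, but 210 mm from the pivot instead of 220 and 18 mm down-slope. I picked those pixels by eye and the two rays missed each other by 3 mm. I took it as picking error and did not measure again. By that figure the depth is less certain, though the tool pose and the floor contact both put it fully home.

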